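# Set a loose drawer front against its spacer and hold it

### The arm

A 6-joint arm with a two-finger parallel gripper is mounted at the origin on the work surface. World frame = base frame: x ahead of the robot, y to its left, z up, the work surface at z = 0. Lengths are in m, angles in rad, forces in N, time in s.
With the tool pointing down it reaches from about 0.35 to 0.925 m from the base axis. Payload 6.4 kg.
Tool frame: the origin (TCP) lies at the very end of the fingers, on their centre line; the grasp point (between the pads) lies 19 mm behind it; z points along the fingers, y is the line along which they close (so a half turn about z gives the same grasp; the last joint's range is limited). The gripper opens to 94 mm and grips with 3 to 60 N. Pads are 16 mm wide; open, the fingers measure 119 mm over their backs; the gripper's body (75 mm by 177 mm) begins 78 mm behind the grasp point.
Start: joints at [1.141, 0.245, 1.558, -0, 1.339, -0.174], TCP at [0.164, 0.629, 0.205] pointing down, gripper open.
Joint ranges: [-3.13, 3.13], [-1.02, 2.26], [0.13, 2.54], [-0.95, 4.09], [0.21, 2.88], [-2.74, 2.74]. Speed limits (rad/s): [2.57, 2.57, 3.14, 3.14, 3.14, 3.14].

### API

Orientations are given as a unit quaternion [w, x, y, z].
In Python, from workcell import bot, effector, inverse_kinematics, imaging gives the robot as it stands. Calls block until the motion is done:
- bot.reach(position, orientation): joint-space move of the TCP to a pose.
- bot.move_linear(position, orientation=None, v=0.15, max_force=None): straight line of the TCP; orientation=None keeps the orientation; v is the mean speed in m/s. With max_force (N) it stops when the force on the tool has changed by that much, and returns True; else False.
- bot.goto_joints(angles): joint-space move.
- effector.grip(opening, strength=None): finger opening in m; strength is the grip in N (None keeps the last); returns when the fingers have stopped.
- bot.sleep(seconds).
- inverse_kinematics(position, orientation): joint angles nearest the present ones, or None.
- bot.get_state(): the state.
- imaging.get_image(name): name is "scene" or "top"; returns a dict with "color" (384x512x3 uint8, red, green, blue), "z_map" (384x512 float32, m along the optical axis (not along the pixel's ray), 0 where there is no reading), "fx", "fy", "cx", "cy" (pixels), "T" (4x4, takes a point from camera to world coordinates). Camera axes: x right, y down, z forward; pixel columns grow to the right and rows downward; lengths in m; the calibration is good to about 2 mm. A picture is of the moment at which its call begins.
A pose or a line that the arm cannot do raises bot.Unreachable and nothing moves.
- bot.job_done(): hands the job in; it is judged then, once.
The state is a dict: "time": time; "joint_pos": joint angles; "joint_vel": joint speeds; "tau": joint torques, N m; "tcp_pos": TCP position; "orientation": TCP orientation; "force": force on the tool from outside, world axes, zero at the start; "ft_torque": the same for the moment, N m; "grip_width": finger opening in m; "grip_force": force on a finger pad.
Only numpy, scipy, OpenCV 4.12 (cv2) and the standard library are available. Lean on these libraries where they do the work, as an engineer would, in place of code of your own. Each camera call takes 0.05 s, during which the arm holds its last target. There are 200 camera calls.

### The job

The small bedside chest lies on its back, and its lower drawer front lies loose in its opening with fresh glue underneath. Take the T-shaped spacer out of the side gap of the finished upper drawer and slide it, without forcing it, fully home into whichever side gap of the loose front is wide enough, about halfway along that edge, and let go of it. Then push the front across until it sits snug and square against the spacer and finish while holding it there, pressed firmly down flush for the glue to grab; leave the other things where they are.

Things in the scene. Friction and masses are not known exactly. Their poses are not given: they have to be found in the camera images.
- chest: Pine two-drawer chest, fixed, lying on its back, drawer side up: 238 mm along x (foot at -x; top board at +x, its edge 12 mm above the face), 246 mm along y, face 150 mm above the table. Origin on the table under its middle, z up. Two openings 90 mm (x) by 202 mm (y), an 18 mm rail between: the lower drawer's centred at x = -54 mm, the upper one's at +54 mm.
- opening (a point): Centre of the lower drawer's opening, level with the chest's face (150 mm above the table); axes as the chest's. The side walls are at y = +101 and -101 mm, the other two walls at x = +45 and -45 mm.
- upper_front (a point): Middle of the show face of the finished upper drawer front, fixed and level with the chest's face; axes as the chest's. It is like the loose one, knob included, with gaps of 6 mm at its two sides (+y, -y) and 3 mm at its other edges.
- front: Loose lower drawer front: pine board 84 (x) by 190 (y) by 16 mm, about 0.22 kg, lying flush on the drawer box in the lower opening. It slides, with wood's friction, up to 6 mm along y and 3 mm along x from the middle, so one side gap is wide and the other narrow (if nearly equal, either will do: the spacer's nose eases the front aside). Origin: middle of its show face; x, y as the chest's; z up.
- knob (a point): Middle of the loose front's round iron knob, 20.5 mm above its show face: 28 mm across, from 11 to 30 mm above the face, on a 16 mm neck, fixed above the front's origin on a raised field (50 x 140 mm, 3 mm high). Good to grip from above.
- spacer: T-shaped wooden spacer, 0.03 kg: head 40 (its x) by 16 (its y) by 26 mm high; below it a blade 40 x 5.5 mm, 12 mm deep, with a half-round nose. Origin: middle of the head's underside (shoulder); z up, x along the blade. It starts upright in the +y side gap of the upper front, axes as the chest's, shoulder on the face. Fully home, its shoulder rests on the chest's face.
- books: Two stacked books, about 135 x 200 x 62 mm, on the table; bystander. Origin under the middle.
- phone: Phone, 72 x 148 x 9 mm, on the table; bystander. Origin under the middle.
- glue: White glue bottle, 48 mm across, 140 mm high, standing on the table; bystander. Origin under the middle.
There are look-alikes about, which are no part of the job. There is more than one size of the front; the one meant has the size given above.

How it is judged:
By the outcome, as a careful person would: the job done as asked, in the order asked, and still so for the second after the job is handed in, while the arm keeps its last pose, push and grip.
It also fails if it takes over 58 s, if anything falls off the work surface, if the arm or the gripper's body presses on something with over 40 N, if the wrist force passes 120 N, or if a joint passes its speed limit or range.

## Working session

There is one attempt and no reset: what is moved stays moved. The work goes in short steps, each a Python script; the robot and the scene stay as the last script left them, time stands still between calls to the robot, and variables do not carry over. Pictures are saved under pics/ and viewed, at most 10 in all, crops included, and the job is handed in when it is done.

```bash
mkdir -p pics; ls; python3 - <<'E'
from workcell import bot, effector, inverse_kinematics, imaging
import cv2, numpy as np
for n in ("scene","top"):
    im=imaging.get_image(n); np.savez(f"pics/{n}0.npz",**im)
    cv2.imwrite(f"pics/{n}0.png",cv2.resize(im["color"][:,:,::-1],(800,600),interpolation=cv2.INTER_CUBIC))
    print(n,im["fx"],im["fy"],im["cx"],im["cy"],np.round(im["T"],4).tolist())
s=bot.get_state(); print(s["time"],s["tcp_pos"],s["orientation"],s["grip_width"])
E
```

```text
pics
scene 472.55394341432014 472.55394341432014 252.60498463067097 188.5877137719982 [[0.8256, 0.397, -0.4011, 0.9652], [0.5642, -0.5924, 0.5751, -0.7415], [-0.0093, -0.7011, -0.713, 1.0299], [0.0, 0.0, 0.0, 1.0]]
top 372.9979962741253 372.9979962741253 261.7239007338639 191.33974963006781 [[-0.0033, -0.9954, 0.0956, 0.3608], [-0.9997, 0.0054, 0.0224, -0.0139], [-0.0228, -0.0955, -0.9952, 1.3034], [0.0, 0.0, 0.0, 1.0]]
0.1 [0.16426163 0.62837484 0.20450642] [-2.42222406e-04  1.27577144e-01  9.91828307e-01 -7.89172106e-04] 0.09386746448134894
```

View pics/scene0.png

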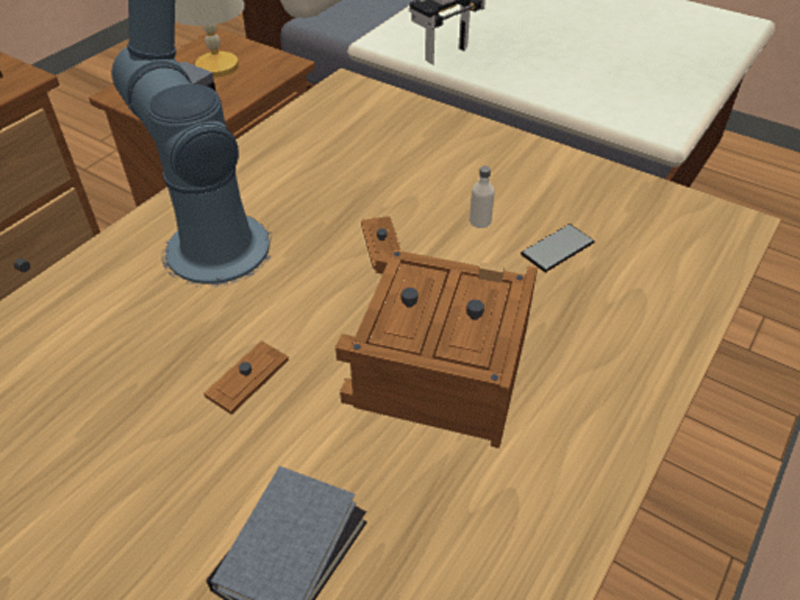

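View pics/top0.png

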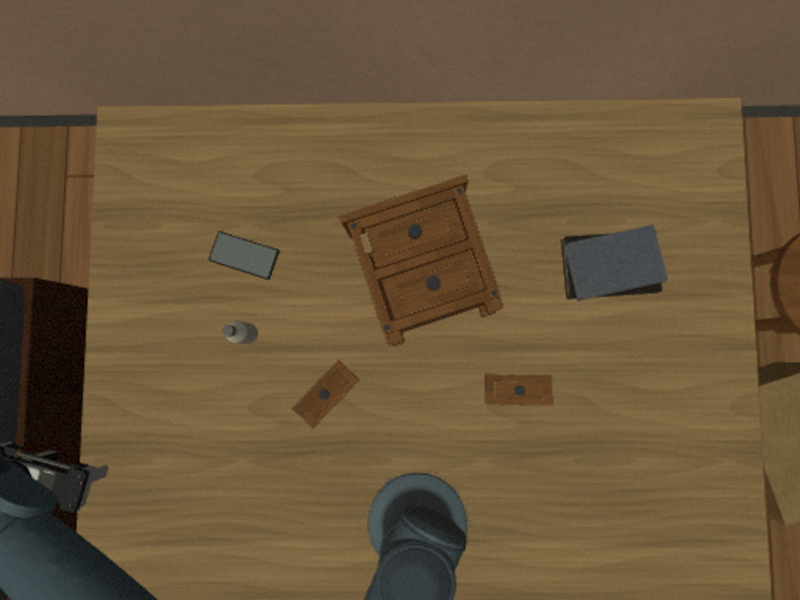

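The scene shows the chest at about yaw +15° with the top board away from the robot, and the pale spacer at about (366,243) in the top view. The knobs are at (415,231) and (433,283), and the four dark corner dots on the face work as landmarks. I'll zoom in on both views.

```bash
python3 - <<'E'
import cv2, numpy as np
out=[]
for n,(x0,x1,y0,y1) in (("top",(210,330,105,225)),("scene",(210,350,155,290))):
    c=np.load(f"pics/{n}0.npz")["color"][y0:y1,x0:x1,::-1]
    c=cv2.resize(c,(400,400*c.shape[0]//c.shape[1]),interpolation=cv2.INTER_CUBIC)
    c=np.clip(c.astype(float)*1.5,0,255).astype(np.uint8)
    out.append(cv2.copyMakeBorder(c,0,400-c.shape[0],0,0,cv2.BORDER_CONSTANT))
cv2.imwrite("pics/crop0.png",np.hstack(out))
E
```

```text
(no output)
```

View pics/crop0.png

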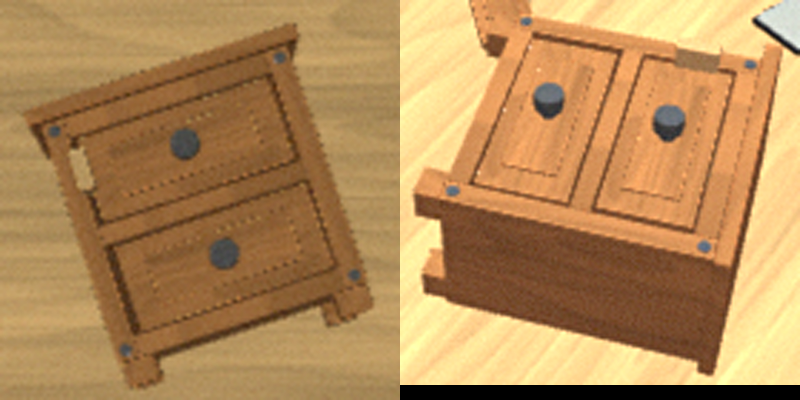

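The crops show the lower front's wide gap on the left, at chest +y. The pale spacer is in the upper +y gap, and the four blue-grey corner dots and two knobs are clear. Next I'll measure with colour masks in both views.

```bash
cat > h.py <<'E'
import cv2, numpy as np
def ray(im,u,v):
    T=im["T"]; d=T[:3,:3]@np.array([(u-im["cx"])/im["fx"],(v-im["cy"])/im["fy"],1.]); return T[:3,3],d
def onz(im,u,v,z):
    o,d=ray(im,u,v); return o+d*(z-o[2])/d[2]
def tri(a,b):
    (o,d),(p,e)=a,b; t=np.linalg.lstsq(np.c_[d,-e],p-o,rcond=None)[0]
    q,r=o+t[0]*d,p+t[1]*e; return (q+r)/2,np.linalg.norm(q-r)
def blobs(im,box,amin=4):
    x0,x1,y0,y1=box; c=im["color"][y0:y1,x0:x1].astype(float)
    w=np.clip(c[:,:,2]-c[:,:,0]+8,0,None)      # bluish -> weight
    n,l,s,_=cv2.connectedComponentsWithStats((w>3).astype(np.uint8))
    r=[]
    for i in range(1,n):
        if s[i,4]<amin: continue
        k=cv2.dilate((l==i).astype(np.uint8),np.ones((3,3)))>0; ys,xs=np.nonzero(k); ww=np.minimum(w[k],20)
        r.append((x0+(xs*ww).sum()/ww.sum(),y0+(ys*ww).sum()/ww.sum(),s[i,4]))
    return r
E
python3 - <<'E'
from h import *
B={"top":(215,328,110,215),"scene":(212,342,150,255)}
for n in B:
    im=np.load(f"pics/{n}0.npz"); print(n)
    for u,v,a in blobs(im,B[n]):
        d=im["z_map"][int(round(v)),int(round(u))]
        o,dd=ray(im,u,v)
        print(round(u,2),round(v,2),a,"z.15",onz(im,u,v,.15)[:2].round(4),"z.1705",onz(im,u,v,.1705)[:2].round(4),"depthpt",(o+dd*d).round(4))
E
```

```text
top
293.6 121.55 4 z.15 [ 0.6924 -0.0894] z.1705 [ 0.6865 -0.088 ] depthpt [ 0.6926 -0.0894  0.1494]
264.92 147.72 45 z.15 [0.6092 0.0015] z.1705 [0.6048 0.0013] depthpt [0.6028 0.0011 0.1798]
276.79 180.71 44 z.15 [ 0.5045 -0.035 ] z.1705 [ 0.502  -0.0346] depthpt [ 0.5009 -0.0344  0.1791]
247.48 209.44 4 z.15 [0.4155 0.0563] z.1705 [0.4145 0.0551] depthpt [0.4157 0.0566 0.1459]
scene
243.86 150.97 13 z.15 [0.3652 0.0779] z.1705 [0.3792 0.0588] depthpt [0.2819 0.1918 0.0277]
338.47 162.07 49 z.15 [0.609  0.1847] z.1705 [0.6173 0.1631] depthpt [0.5505 0.337  0.0053]
253.83 162.21 5 z.15 [0.4154 0.0545] z.1705 [0.4282 0.036 ] depthpt [0.4177 0.0512 0.1537]
332.16 177.37 5 z.15 [0.6229 0.1211] z.1705 [0.6308 0.101 ] depthpt [0.6248 0.1163 0.1549]
261.84 188.84 84 z.15 [ 0.4907 -0.0191] z.1705 [ 0.5018 -0.0359] depthpt [ 0.5064 -0.0429  0.179 ]
303.9 196.62 89 z.15 [0.5958 0.0176] z.1705 [ 0.6044 -0.    ] depthpt [ 0.6088 -0.009   0.1809]
228.0 221.5 6 z.15 [ 0.4839 -0.1584] z.1705 [ 0.4951 -0.172 ] depthpt [ 0.4858 -0.1607  0.1534]
316.16 240.99 10 z.15 [ 0.6918 -0.0912] z.1705 [ 0.6982 -0.1064] depthpt [ 0.6921 -0.0917  0.1507]
```

```bash
cat >> h.py <<'E'
YAW=np.deg2rad(17.85); C=np.array([.5534,-.0166])
ex=np.array([np.cos(YAW),np.sin(YAW)]); ey=np.array([-ex[1],ex[0]])
def W(x,y,z): return np.r_[C+x*ex+y*ey,z]        # chest -> world
def L(p): d=np.asarray(p)[:2]-C; return np.array([d@ex,d@ey])
ph=YAW/2+np.pi/2; Q=[0,np.cos(ph),np.sin(ph),0]   # tool down, closing along chest y
def st(bot):
    s=bot.get_state(); f=s["force"]; p=s["tcp_pos"]
    print("t%.1f"%s["time"],"chest",(L(p)*1e3).round(2),"z%.2f"%(p[2]*1e3),"F",np.round([f[:2]@ex,f[:2]@ey,f[2]],1),"w%.2f"%(s["grip_width"]*1e3),"gf",np.round(s["grip_force"],1))
E
python3 - <<'E'
from h import *
im=np.load("pics/top0.npz"); c=im["color"].astype(float)
# spacer head: pale = small red/blue ratio & bright, inside the chest
x0,x1,y0,y1=226,245,143,168
s=c[y0:y1,x0:x1]; print("b/r",(s[:,:,2]/s[:,:,0]).round(1)[::2,::2].tolist() if 0 else "")
m=((s[:,:,2]/s[:,:,0]>.5)&(s[:,:,0]>110)).astype(np.uint8)
n,l,stt,ce=cv2.connectedComponentsWithStats(m)
for i in range(1,n):
    if stt[i,4]>5:
        p=onz(im,x0+ce[i][0],y0+ce[i][1],.176); print(stt[i],p.round(4),(L(p)*1e3).round(1))
print("pred",W(.054,.098,.156))
from workcell import bot,effector,inverse_kinematics
for p in (W(.054,.098,.25),W(.054,.098,.157),W(-.054,0,.153)):
    print(np.round(inverse_kinematics(p,Q),2))
E
```

```text
b/r 
[ 5  6  7 13 50] [0.5818 0.0967 0.176 ] [61.8 99.2]
[ 0 14  4 11 23] [0.5556 0.1183 0.176 ] [ 43.4 127.8]
pred [0.57476101 0.09323491 0.156     ]
[-0.03  0.05  1.69 -0.    1.4  -1.92]
[-0.03  0.14  1.77 -0.    1.23 -1.92]
[-0.29 -0.05  1.97 -0.    1.22 -2.17]
```

```bash
sed -i 's|ph=YAW/2+np.pi/2|ph=YAW/2|' h.py; python3 - <<'E'
from h import *
from workcell import bot,effector,inverse_kinematics
print(np.round(inverse_kinematics(W(.054,.098,.157),Q),2),np.round(inverse_kinematics(W(-.054,0,.153),Q),2))
for n in ("top","scene"):
    im=np.load(f"pics/{n}0.npz"); v,u=np.mgrid[:384,:512]; z=im["z_map"]
    P=np.stack([(u-im["cx"])/im["fx"]*z,(v-im["cy"])/im["fy"]*z,z],-1)@im["T"][:3,:3].T+im["T"][:3,3]
    d=P[...,:2]-C; x,y=d@ex,d@ey
    m=(P[...,2]>.170)&(P[...,2]<.185)&(abs(x-.054)<.05)&(abs(y-.098)<.02)&(z>0)
    print(n,m.sum(),"x",(np.percentile(x[m],[0,5,50,95,100])*1e3).round(1),"y",(np.percentile(y[m],[0,5,50,95,100])*1e3).round(1),"z",np.median(P[...,2][m]).round(4))
E
```

```text
[-0.03  0.14  1.77 -0.    1.23  1.23] [-0.29 -0.05  1.97 -0.    1.22  0.97]
top 66 x [40.6 42.6 60.  78.3 80.9] y [ 91.8  92.3  99.7 106.5 107.4] z 0.1745
scene 82 x [40.9 42.7 59.8 77.8 80.3] y [ 85.6  86.3  93.3 102.5 104.4] z 0.1743
```

The spacer is centred near x=60.5, y=98 with its top at about 175 mm, which matches the given sizes. Now I'll pick it.

```bash
python3 - <<'E'
from h import *
from workcell import bot,effector,imaging
bot.reach(W(.0605,.098,.24),Q)
effector.grip(.036)
print(bot.move_linear(W(.0605,.098,.158),v=.08,max_force=8)); st(bot)
effector.grip(.0,6); bot.sleep(.2); st(bot)
E
```

```text
False
t4.7 chest [60.98 97.87] z158.73 F [-0.  -0.7 -0.3] w35.78 gf 0.0
t5.3 chest [60.68 97.93] z158.34 F [-0.3  0.6  1.8] w16.22 gf 6.0
```

```bash
python3 - <<'E'
from h import *
from workcell import bot,effector,imaging
effector.grip(.0,20); bot.sleep(.2); st(bot)
p=bot.get_state()["tcp_pos"]
bot.move_linear(W(*L(p),.200),v=.06); st(bot)
g=L(p)+[-.1147,-.00135]
bot.move_linear(W(*g,.200),v=.12); bot.sleep(.3); st(bot)
for n in ("scene","top"):
    im=imaging.get_image(n); np.savez(f"pics/{n}1.npz",**im)
a=np.load("pics/scene1.npz")["color"][150:270,200:350,::-1]; b=np.load("pics/top1.npz")["color"][105:225,200:330,::-1]
f=lambda c:cv2.resize(c,(400,400),interpolation=cv2.INTER_CUBIC)
cv2.imwrite("pics/crop1.png",np.clip(np.hstack([f(a),f(b)])*1.4,0,255))
E
```

```text
t5.8 chest [60.67 97.95] z158.32 F [-1.4  1.5  2.9] w15.61 gf 20.0
t6.6 chest [60.41 98.04] z199.62 F [0.8 0.9 0.4] w15.79 gf 20.0
t8.0 chest [-53.86  96.63] z199.92 F [-0.6 -0.2 -0.4] w15.82 gf 20.0[ WARN:0@3.313] global loadsave.cpp:1063 imwrite_ Unsupported depth image for selected encoder is fallbacked to CV_8U.
```

View pics/crop1.png

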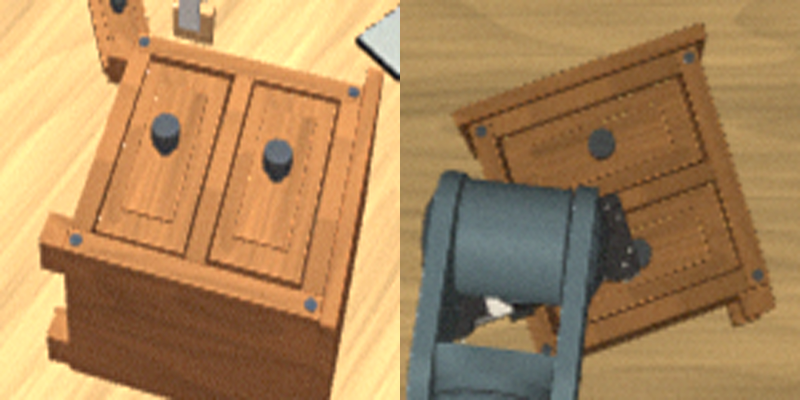

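The scene view shows the spacer in the fingers at about (190,25) and the upper gap empty. I'll lower it gently now.

```bash
python3 - <<'E'
from h import *
from workcell import bot,effector,imaging
g=L(bot.get_state()["tcp_pos"]); g=[-.054,.09665]
print(bot.move_linear(W(*g,.175),v=.06,max_force=6)); st(bot)
print(bot.move_linear(W(*g,.1575),v=.015,max_force=5)); st(bot)
E
```

```text
False
t8.7 chest [-54.15  96.7 ] z174.68 F [ 0.2 -0.4 -0.5] w15.58 gf 20.0
True
t9.7 chest [-54.1   96.66] z158.27 F [0.1 0.1 3.6] w15.91 gf 20.0
```

```bash
python3 - <<'E'
from h import *
from workcell import bot,effector,imaging
effector.grip(.036); bot.sleep(.2); st(bot)
g=L(bot.get_state()["tcp_pos"])
bot.move_linear(W(*g,.23),v=.1)
bot.move_linear(W(-.0547,-.0023,.23),v=.15); effector.grip(.055); st(bot)
# look for the spacer by depth in scene
im=imaging.get_image("scene"); np.savez("pics/scene2.npz",**im); v,u=np.mgrid[:384,:512]; z=im["z_map"]
P=np.stack([(u-im["cx"])/im["fx"]*z,(v-im["cy"])/im["fy"]*z,z],-1)@im["T"][:3,:3].T+im["T"][:3,3]
d=P[...,:2]-C; x,y=d@ex,d@ey
m=(P[...,2]>.170)&(P[...,2]<.195)&(abs(x+.054)<.05)&(abs(y-.098)<.02)&(z>0)
print(m.sum(),(np.percentile(x[m],[0,5,50,95,100])*1e3).round(1),(np.percentile(y[m],[0,5,50,95,100])*1e3).round(1),np.median(P[...,2][m]))
cv2.imwrite("pics/crop2.png",cv2.resize(im["color"][130:250,200:350,::-1],(750,600),interpolation=cv2.INTER_CUBIC))
E
```

```text
t10.5 chest [-54.77  96.99] z157.42 F [-0.4  0.   0.4] w36.07 gf 0.0
t12.7 chest [-54.66  -2.17] z230.03 F [-0.1 -0.2 -0.7] w54.79 gf 0.0
55 [-63.4 -61.3 -47.8 -35.5 -34.6] [ 81.7  84.1  92.3 101.3 103. ] 0.17507712246881535
```

View pics/crop2.png

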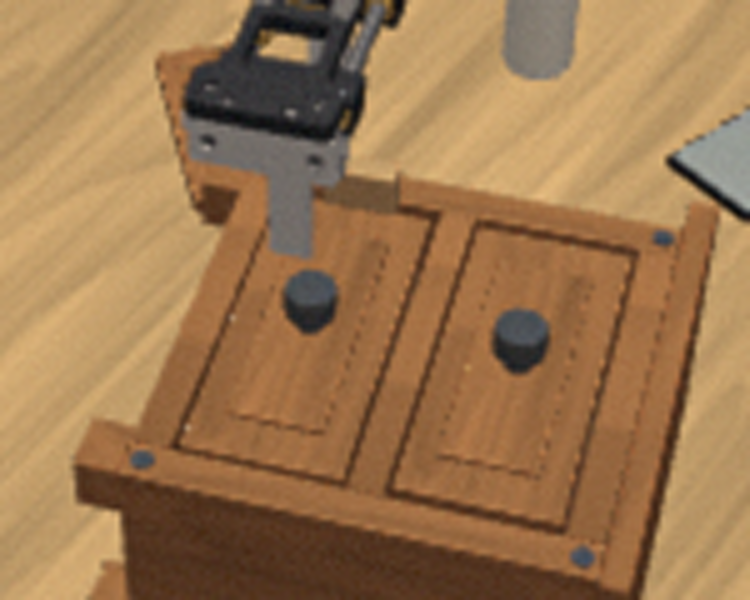

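The spacer stands upright in the lower +y gap at about (365,195), with its top at the same height as before. Next I'll grip the knob and push across.

```bash
python3 - <<'E'
from h import *
from workcell import bot,effector,imaging
print(bot.move_linear(W(-.0547,-.0023,.1555),v=.06,max_force=5)); st(bot)
effector.grip(0,10); bot.sleep(.2); st(bot)
g=L(bot.get_state()["tcp_pos"])
print(bot.move_linear(W(g[0],g[1]+.008,.1555),v=.008,max_force=10)); st(bot); bot.sleep(.5); st(bot)
E
```

```text
False
t14.1 chest [-54.4  -2.5] z156.01 F [-0.5 -0.6 -0.9] w55.00 gf 0.0
t14.8 chest [-54.67  -2.31] z155.57 F [-0.3  0.1  0.6] w27.76 gf 10.0
True
t15.5 chest [-54.69   0.42] z155.85 F [ 0.6 -2.4  1.2] w27.29 gf 10.0
t16.0 chest [-54.78   0.36] z155.71 F [ 1.  -2.7  1.2] w27.45 gf 10.0
```

```bash
python3 - <<'E'
from h import *
from workcell import bot,effector,imaging
effector.grip(0,25); st(bot)
g=L(bot.get_state()["tcp_pos"])
print(bot.move_linear(W(g[0],g[1]+.006,.1557),v=.008,max_force=12)); st(bot)
g=L(bot.get_state()["tcp_pos"])
print(bot.move_linear(W(g[0],g[1]+.001,.1457),v=.008,max_force=25)); st(bot); bot.sleep(.5); st(bot)
E
```

```text
t16.2 chest [-54.79   0.39] z155.72 F [ 0.7 -2.2  2.1] w27.27 gf 25.0
True
t16.8 chest [-54.63   0.46] z156.65 F [ 0.2 -2.4  1.6] w27.28 gf 25.0
True
t17.5 chest [-5.426e+01  4.000e-02] z155.39 F [-0.8 -0.7  3. ] w27.52 gf 25.0
t18.0 chest [-5.426e+01  3.000e-02] z155.36 F [-0.7  2.2  4.3] w27.58 gf 25.0
```

The force-stop relaxes the push once it triggers. I'll step the target in small increments instead and watch the force.

```bash
python3 - <<'E'
from h import *
from workcell import bot,effector,imaging
def F():
    a=[]
    for _ in range(4):
        bot.sleep(.03); f=bot.get_state()["force"]; a.append([f[:2]@ex,f[:2]@ey,f[2]])
    return np.mean(a,0)
def go(y,z): bot.move_linear(W(-.0545,y,z),v=.02)
y,z=.0003,.1556
for _ in range(12):
    go(y,z); f=F()
    print(round(y*1e3,2),f.round(1))
    if f[1]<-9: break
    y+=.0003
for _ in range(16):
    go(y,z); f=F()
    print(round(z*1e3,2),f.round(1))
    if f[2]>22: break
    z-=.0003
np.save("yz.npy",[y,z]); st(bot)
E
```

```text
0.3 [ 0.9 -1.3  1.6]
0.6 [ 0.2 -3.1  1.8]
0.9 [-0.3 -5.3  1.5]
1.2 [-0.4 -5.5  1.3]
1.5 [-0.5 -6.5  1.9]
1.8 [-0.8 -7.3  1.7]
2.1 [-0.9 -8.1  1.3]
2.4 [-0.9 -9.2  1.8]
155.6 [-0.8 -9.   1.4]
155.3 [-1.  -9.2  2. ]
155.0 [-1.3 -8.7  2.8]
154.7 [-1.7 -9.3  3.7]
154.4 [-1.9 -9.3  4.6]
154.1 [-2.  -8.6  4.8]
153.8 [-2.7 -9.1  6.4]
153.5 [-2.3 -8.7  6.7]
153.2 [-2.9 -8.7  8.4]
152.9 [-4.1 -7.6  9.7]
152.6 [-4.9 -7.4 11.8]
152.3 [-5.5 -7.1 13.3]
152.0 [-6.2 -6.2 14.7]
151.7 [-7.  -6.  16.3]
151.4 [-8.  -5.6 18.5]
151.1 [-9.2 -5.  19.6]
t27.2 chest [-53.92   0.11] z155.19 F [-8.8 -4.7 19.5] w27.57 gf 25.0
```

```bash
cat > hold.py <<'E'
from h import *
from workcell import bot,effector,imaging
def F():
    a=[]
    for _ in range(3):
        bot.sleep(.03); f=bot.get_state()["force"]; a.append([f[:2]@ex,f[:2]@ey,f[2]])
    return np.mean(a,0)
def servo(p,ref,n,k=np.array([.00012,.00018,.00012])):
    for _ in range(n):
        f=F(); e=f-ref
        if np.all(abs(e)<1.5): break
        p=p+np.clip(e*k,-.0012,.0012); bot.move_linear(W(*p),v=.03)
    print("target",(p*1e3).round(2),"F",f.round(1)); return p
E
python3 - <<'E'
from hold import *
y,z=np.load("yz.npy"); p=np.array([-.0545,y,.1545]); bot.move_linear(W(*p),v=.03)
p=servo(p,np.array([0,-12,4.]),10); st(bot)
for fz in (12,20,26): p=servo(p,np.array([0,-12.,fz]),6); st(bot)
np.save("p.npy",p)
for n in ("scene","top"): np.savez(f"pics/{n}3.npz",**imaging.get_image(n))
b=np.load("pics/scene3.npz")["color"][140:260,200:350,::-1]
cv2.imwrite("pics/crop3.png",cv2.resize(b,(750,600),interpolation=cv2.INTER_CUBIC))
E
```

```text
target [-54.66   2.91 154.35] F [ -0.8 -10.9   3.4]
t27.9 chest [-54.12   0.26] z155.64 F [ -0.2 -10.1   4.1] w27.46 gf 25.0
target [-55.88   3.92 151.59] F [ -1.3 -11.4  10.6]
t29.8 chest [-54.01   0.11] z155.15 F [ -1.6 -12.1  10.5] w27.53 gf 25.0
target [-57.71   5.12 148.79] F [ -1.9 -12.1  18.6]
t31.9 chest [-53.92   0.06] z155.10 F [ -1.3 -12.   19.2] w27.63 gf 25.0
target [-58.74   5.97 147.02] F [ -1.  -11.6  24.5]
t33.4 chest [-5.389e+01  4.000e-02] z154.97 F [ -0.8 -12.1  24.1] w27.51 gf 25.0
```

View pics/crop3.png

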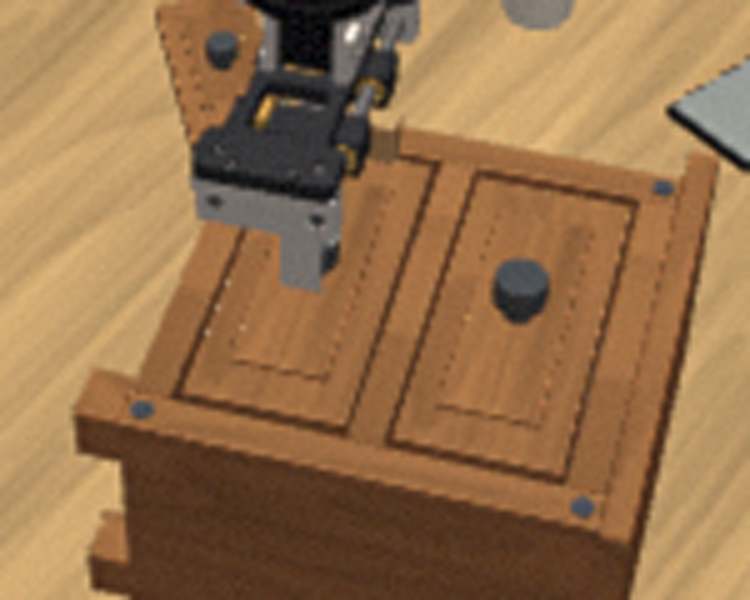

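The picture shows the front looking square and the knob held. The TCP crept about 0.3 mm back in y as I pressed, so I'll ease the pressure, push harder across and press again to be sure it is snug.

```bash
python3 - <<'E'
from hold import *
p=np.load("p.npy")
p=servo(p+[.003,0,.005],np.array([0,-14,6.]),6); st(bot)
p=servo(p,np.array([0,-20,6.]),5); st(bot)
for fz in (14,24): p=servo(p+[-.001,.0008,-.0024],np.array([0,-20.,fz]),6); st(bot)
np.save("p.npy",p); bot.sleep(.3); st(bot)
q=bot.get_state()["orientation"]; print(np.round(q,4),np.round(Q,4))
for n in ("scene","top"): np.savez(f"pics/{n}4.npz",**imaging.get_image(n))
E
```

```text
target [-56.19   4.81 152.93] F [ -0.4 -15.1   5.6]
t34.7 chest [-54.65   0.34] z155.68 F [ -0.6 -14.8   4.6] w27.41 gf 25.0
target [-56.37   6.14 152.85] F [ -0.6 -19.    5.5]
t35.5 chest [-54.67   0.44] z155.97 F [ -0.3 -18.5   5.6] w27.42 gf 25.0
target [-57.85   7.23 148.9 ] F [ -0.9 -20.1  12.6]
t36.7 chest [-54.48   0.15] z154.49 F [ -1.1 -20.4  12.8] w27.41 gf 25.0
target [-59.36   8.65 144.99] F [ -1.3 -20.3  23. ]
t37.9 chest [-54.01   0.09] z153.66 F [ -0.8 -20.4  22.1] w27.80 gf 30.7
t38.2 chest [-54.01   0.08] z153.66 F [ -2.  -20.1  23.7] w27.47 gf 30.7
[0.0172 0.9876 0.1559 0.0088] [0.     0.9879 0.1551 0.    ]
```

```bash
python3 - <<'E'
from h import *
ys=np.arange(-.110,-.084,.002); print((ys*1e3).round().astype(int))
for k in (0,4):
    im=np.load(f"pics/scene{k}.npz"); c=im["color"].sum(2).astype(np.float32); Ti=np.linalg.inv(im["T"])
    for lo,hi in ((-.090,-.066),(-.066,-.042),(-.042,-.018),(.03,.078)):
        r=[]
        for y in ys:
            P=np.array([np.r_[W(x,y,.15),1] for x in np.linspace(lo,hi,30)])@Ti.T
            u=(P[:,0]/P[:,2]*im["fx"]+im["cx"]).astype(np.float32)[None]; v=(P[:,1]/P[:,2]*im["fy"]+im["cy"]).astype(np.float32)[None]
            r.append(cv2.remap(c,u,v,cv2.INTER_LINEAR).mean())
        r=np.array(r); w=np.clip(1-r/np.percentile(r,80),0,None); print(k,lo,hi,r.astype(int),"dark width %.2f"%(w.sum()*2))
E
```

```text
[-110 -108 -106 -104 -102 -100  -98  -96  -94  -92  -90  -88  -86]
0 -0.09 -0.066 [329 326 309 250 202 238 301 320 318 315 309 304 302] dark width 2.15
0 -0.066 -0.042 [318 325 316 254 197 228 297 320 319 315 312 312 313] dark width 2.02
0 -0.042 -0.018 [315 318 307 250 196 220 291 320 319 316 312 312 313] dark width 2.13
0 0.03 0.078 [332 333 314 253 181 168 212 290 323 323 319 316 315] dark width 3.34
4 -0.09 -0.066 [346 347 333 269 195 177 218 301 340 339 336 332 327] dark width 3.34
4 -0.066 -0.042 [341 349 339 272 191 173 212 294 340 342 338 336 334] dark width 3.40
4 -0.042 -0.018 [338 341 330 268 194 175 210 289 339 342 339 336 334] dark width 3.40
4 0.03 0.078 [350 353 333 269 195 181 226 308 343 342 338 335 334] dark width 3.29
```

The -y gap is now even along its length, so the front is square. It is slightly wider than the upper drawer's 6 mm, as expected with the front against the 5.5 mm spacer. It is held at about 20 N across and 23 N down, so I'm handing it in.

```bash
python3 -c "
from h import *
from workcell import bot
st(bot); print(bot.job_done())"
```

```text
t38.3 chest [-54.01   0.09] z153.62 F [ -1.2 -19.7  21.9] w27.79 gf 30.7
the job is handed in; nothing more can be done
None
```

I've handed in the job at 38.3 s of the 58 s: the spacer is fully home about halfway along the loose front's +y gap, and the arm is holding the front square against it, with about 20 N across and 22 N down.

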